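# Tip the standing candle carton flat and shut the drawer

## Task

The drawer of the low wooden chest cannot be shut because a small candle carton is standing on end in it. Push the carton over near its top, towards the middle of the drawer, so that it falls flat on the blue felt, and only then push the drawer fully home. Pick nothing up, do not touch the tea light or the pencil, and leave everything else standing where it is.

Things in the scene. Friction and masses are not known exactly. Their poses are not given: they have to be found in the camera images.
- chest: Low brown wooden chest with one drawer, fixed on the table: 210 deep (x), 264 wide (y), 84 high. Origin: centre of its underside; x points the way the drawer shuts, y left, z up. Its front is at x = -108. The top board's underside, 70 above the table, tops the drawer opening: anything higher in the drawer strikes the board and blocks it. A cup and a jar stand on top, towards the back.
- drawer (a joint): Slide of the drawer, in m along the chest's x axis: about 0 at the start (open), 0.150 fully home, when the front panel meets the chest. It runs with about 1.2 N of friction plus damping (6 N per m/s) and stays where it is left.
- felt_mid (a point): Middle of the blue felt on the drawer's floor, on its upper face, 22.5 above the table; axes as the chest's; moves with the drawer. The felt fills a bay 110 (x) by 220 (y), closed in front and behind by dividers 22 high above the felt, at left and right by the drawer's sides (8 thick, top edges 60 above the table). A narrow lane before the bay holds a pencil.
- pull_mid (a point): Middle of the front of the drawer's steel bar pull, 46 above the table; axes as the chest's; moves with the drawer. The bar is 10 thick and 120 long (y); its front stands 24 before the drawer's front panel, which is 262 wide and reaches from 8 to 79 above the table.
- carton_mid (a point): Centre of the candle carton (red and white card box, 56 x 85 x 24, loose). It starts standing on end on the felt near the left or right side of the drawer: its y axis (85) is vertical, x (56) runs roughly along the drawer's travel, z (24 thick) points across the drawer. Its centre is 42.5 above the felt, its top 107.5 above the table. Lying flat, its z is vertical and its centre 12 above the felt.
- candle_carton: The same carton, about 110 g; origin at the centre of one large face (56 x 85), 12 from its centre; axes as carton_mid. Pushed near its top it tips over its lower edge once it leans about 16 degrees. Towards the drawer's middle it has room to fall flat; the other way it only leans on the drawer's side.
- tea_light: Red tea light in a metal cup, 38 across, 15 high, loose, standing on the felt at the opposite side of the drawer from the carton, out of the way of its fall. Origin at the centre of its underside, z up.
- green_pencil: Green pencil, 7 thick, 123 long, loose, lying along y in the lane at the front of the drawer. Origin at the middle of its underside.
- brown_cup: Dark brown cup, 72 across, 67 high, loose, on top of the chest. Origin at the centre of its underside.
- jam_jar: Jam jar with a white lid and purple contents, 68 across, 84 high, loose, on top of the chest. Origin at the centre of its underside.
- red_peeler: Peeler with a red handle, 26 x 153 x 24, loose, lying on the table at the left. Origin at the centre of its underside.
- clip_jar: Clip-top jar, 109 x 104 x 131, loose, standing on the table at the right. Origin at the centre of its underside.
- garlic: Garlic bulb, 53 across, 52 high, loose, on the table at the left front. Origin at the centre of its underside.
Things that resemble listed ones, but are neither listed nor needed, are in the scene too. There is more than one size of the candle_carton; the job needs the smallest.

How it is judged:
By the outcome, as a careful person would: the job done as asked, in the order asked, and still so for the second after the job is handed in, with the robot touching nothing.
It also fails if it takes over 45 s, if anything falls off the work surface, if the arm or the gripper's body presses on something with over 40 N, if the wrist force passes 120 N, or if a joint passes its speed limit or range.

## Robot

A 6-joint arm with a two-finger parallel gripper is mounted at the origin on a cart in front of the work surface, level with it; the furniture and walls round the work are solid. World frame = base frame: x ahead of the robot, y to its left, z up, the work surface at z = 0. Lengths are in mm, angles in rad, forces in N, time in s.
With the tool pointing down it reaches from about 350 to 775 mm from the base axis. Payload 7.3 kg.
Tool frame: the origin (TCP) lies between the finger pads; the fingertips stand 22 mm ahead of it and the grasp point (between the pads) lies 3 mm ahead of it; z points along the fingers, x is the direction in which the jaws open and shut, and the axes are right-handed (so a half turn about z gives the same grasp; the last joint's range is limited). The gripper opens to 92 mm and grips with 3 to 60 N. Pads are 19 mm wide; open, the fingers measure 130 mm over their backs; the gripper's body (75 mm by 190 mm) begins 47 mm behind the grasp point.
Start: joints at [-1.447, 0.342, 1.524, -0, 1.275, -0.146], TCP at [139.955, -506.019, 248.741] pointing down, gripper open.
Joint ranges: [-2.53, 2.53], [-0.77, 2.02], [0.04, 2.7], [-1, 4.14], [0.28, 2.66], [-3.11, 3.11]. Speed limits (rad/s): [2.57, 2.57, 3.14, 3.14, 3.14, 3.14].

## Interface

Orientations are given as [roll, pitch, yaw] about the fixed x, y, z axes, in that order (R = Rz(yaw) Ry(pitch) Rx(roll)).
In Python, from plant import * gives the robot as it stands. The module is installed in compiled form; this text tells all that it offers.
- The arm moves only by the shell command python3 -m handwheel 'ROWS' [OPENING]. ROWS is a JSON object of lists of equal length, an entry for each row: "translation": the shift along the world's x, y, z in units of 15 cm (1.0 is 15 cm), a list of three; "twist": the turn about the world's z in units of 90 degrees (1.0 is 90 degrees). In form: {"translation": [[tx, ty, tz], ...], "twist": [twist, ...]}. A call has exactly 8 rows; each row shifts and turns the pose as measured when the row begins; what a row does not reach is not made up. A row lasts 1/8 s, in which the tool goes at most 62.5 mm and 10.7 degrees, less where a joint would pass 70% of its speed; a pose out of reach is approached as far as the arm can. A call with a number of a shift or a turn outside -1 to 1 is refused whole. A call with a gripper value outside its range is refused whole. OPENING is the closure in counts, from 0 (fully open) to 255 (shut), set as the call begins (- or left out, the last holds). The fingers move at their own pace and stop on an object; the grip force is fixed at half the most. Time passes only in rows, so rows that do not move let the fingers close, or fill a call up. It gives the time, the measured TCP pose, the force and the opening at its end, in the units of the state.
- get_obs(): the state, without advancing time (a new reading comes with each control period).
- capture(name): name is "scene" or "side" or "wrist"; returns a dict with "img" (400x640x3 uint8, red, green, blue), "vertical_fov" (degrees; the focal length in pixels is half the picture's height over the tangent of half this angle, whatever the lens; pixels are square), "cx", "cy" (the principal point, pixels), "world_from_camera" (4x4, takes a point from camera to world coordinates). Camera axes: x right, y up, looking along -z (the intrinsics and any distortion apply to the point x, -y, -z); pixel columns grow to the right and rows downward; lengths in mm; the calibration is good to about 2 mm. A picture is of the moment at which its call begins. There is no depth.
- close_job(): hands the job in, once; it reports no verdict.
Trained networks look in the newest picture that a camera, given by its name, has taken for a name from the list of things; names that differ only in an ending like _2 or _b are one class to them, and where a whole thing is asked for, a point or a joint stands for the part that bears it (a point fixed in the world has none). Each returns a list of dicts, best first, with "score" (0 to 1); they miss things now and then, are a little off and sometimes report something else, mostly with a low value. They report only what shows in the picture. A call takes as long as a camera call. They do not tell look-alikes from the thing itself.
- search_frame(camera, label): "position" ([x, y, z] in mm, in the coordinates of the camera as it stood for that picture, good to about 4 mm: the middle of the surface that is visible of it).
- spot_point(camera, label): "position" ([x, y, z] in mm, in the coordinates of the camera as it stood for that picture, good to about 4 mm: a listed point, or the origin of a listed thing).
The state is a dict: "time": time; "joint_positions": joint angles; "dq": joint speeds; "tau": joint torques, N m; "tool_pos": TCP position; "tcp_rot": TCP orientation; "contact_force": force on the tool from outside, world axes, zero at the start; "moment": the same for the moment, N m; "grip_width": finger opening in mm.
Only numpy, scipy, OpenCV 4.12 (cv2) and the standard library are available. Lean on these libraries where they do the work, as an engineer would, in place of code of your own. Each camera call takes 0.05 s, during which the arm holds its last target.

## Working session

There is one attempt and no reset: what is moved stays moved. The work goes in short steps, Python scripts to look and compute and a shell command to move; the robot and the scene stay as the last step left them, time stands still between calls to the robot, and variables do not carry over. Pictures are saved under pics/ and viewed, and the job is handed in when it is done.

```bash
mkdir -p pics
cat > h.py <<'E'
from plant import *
import numpy as np, cv2
def shot(cam,fn):
    c=capture(cam); cv2.imwrite('pics/'+fn,cv2.cvtColor(c['img'],cv2.COLOR_RGB2BGR)); return c
def w(c,p):
    M=np.array(c['world_from_camera']); return (M@np.append(p,1))[:3].round(1)
def px(c,P):
    M=np.linalg.inv(np.array(c['world_from_camera'])); q=M@np.append(P,1)
    f=c['img'].shape[0]/2/np.tan(np.radians(c['vertical_fov'])/2)
    return np.round([c['cx']+f*q[0]/-q[2], c['cy']+f*(-q[1])/-q[2]])
def find(cam,c,labels,fn='spot'):
    F=spot_point if fn=='spot' else search_frame
    for l in labels:
        for d in F(cam,l)[:4]:
            P=w(c,d['position']); print(cam,fn,l,round(d['score'],2),P,px(c,P))
E
python3 - <<'E'
from h import *
print(get_obs())
for cam in ['scene','side']:
    c=shot(cam,cam+'1.png'); print({k:v for k,v in c.items() if k!='img'})
    find(cam,c,['chest','felt_mid','pull_mid','carton_mid','candle_carton','tea_light','clip_jar'])
E
```

```text
{'time': 0.0, 'joint_positions': array([-1.44699936e+00,  3.42704408e-01,  1.52500844e+00,  7.53547862e-06,
        1.27538950e+00, -1.46021950e-01]), 'dq': array([-0.00030564, -0.00028549, -0.00051563, -0.00083471, -0.00063831,
        0.00126275]), 'tau': array([ 4.07984935e-04, -4.31239879e+01, -2.44221836e+01,  7.17899948e-02,
        5.61776175e-02, -1.31488609e-04]), 'tool_pos': array([ 139.90892987, -505.63297087,  248.05743438]), 'tcp_rot': array([-3.14136586e+00,  1.49257604e-03, -1.30097944e+00]), 'contact_force': array([-0.65772547, -0.3712352 ,  0.12564404]), 'moment': array([ 0.06043492,  0.01057935, -0.01561468]), 'grip_width': 91.8388094451266}
{'vertical_fov': 56.11752897939851, 'cx': 314.0173798942912, 'cy': 201.83490245616278, 'world_from_camera': array([[-6.75085362e-01,  5.36418477e-01, -5.06473070e-01,
         3.54353557e+01],
       [-7.37651996e-01, -4.80222587e-01,  4.74611209e-01,
         5.26786771e+02],
       [ 1.13704136e-02,  6.94003951e-01,  7.19881400e-01,
         8.75799804e+02],
       [ 0.00000000e+00,  0.00000000e+00,  0.00000000e+00,
         1
[... 1080 characters left out ...]
st 0.69 [ 740.7 -135.5   -3. ] [387. 254.]
side spot felt_mid 0.76 [ 563.8 -123.1   21.1] [330. 260.]
side spot pull_mid 0.64 [ 449.4 -104.    42.9] [290. 260.]
side spot carton_mid 0.64 [681.7  83.3  56.8] [342. 200.]
side spot carton_mid 0.63 [579.  -43.4  63.8] [326. 231.]
side spot carton_mid 0.61 [555.4  97.8  56.5] [304. 206.]
side spot carton_mid 0.16 [ 566.2 -121.    23.2] [331. 259.]
side spot candle_carton 0.84 [675.   77.6  54.7] [341. 202.]
side spot candle_carton 0.66 [ 792.3 -155.8   81.3] [409. 234.]
side spot candle_carton 0.58 [576.1 -35.8  68.1] [324. 228.]
side spot tea_light 0.54 [ 568.  -182.3   19.5] [339. 275.]
side spot clip_jar 0.76 [ 673.9 -392.9   -2.5] [407. 328.]
```

View pics/scene1.png

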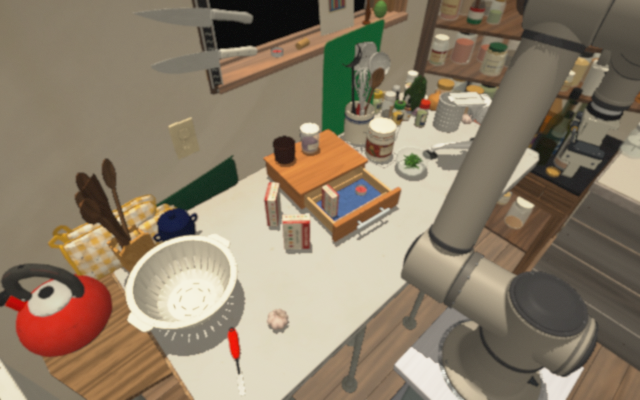

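View pics/side1.png

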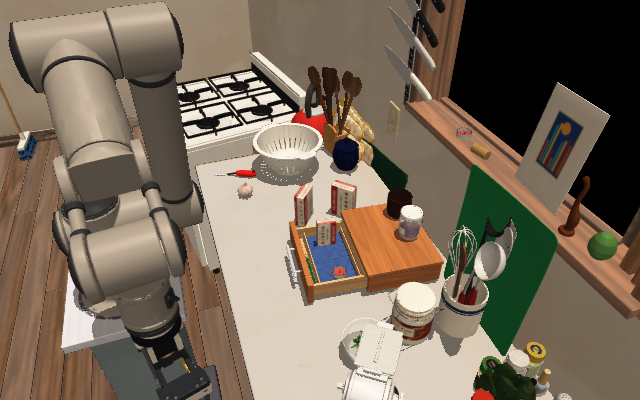

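Run:
```python
import cv2
a=cv2.imread('pics/scene1.png')[160:260,240:420];cv2.imwrite('pics/scene1c.png',cv2.resize(a,None,fx=4,fy=4,interpolation=2))
a=cv2.imread('pics/side1.png')[170:310,260:440];cv2.imwrite('pics/side1c.png',cv2.resize(a,None,fx=4,fy=4,interpolation=2))
```

```text
(no output)
```

View pics/scene1c.png

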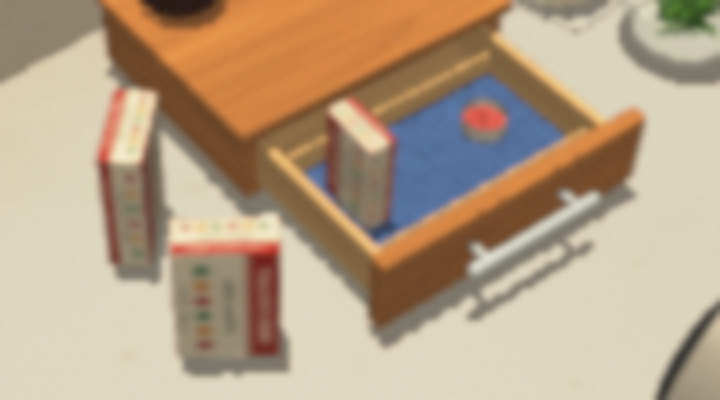

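View pics/side1c.png

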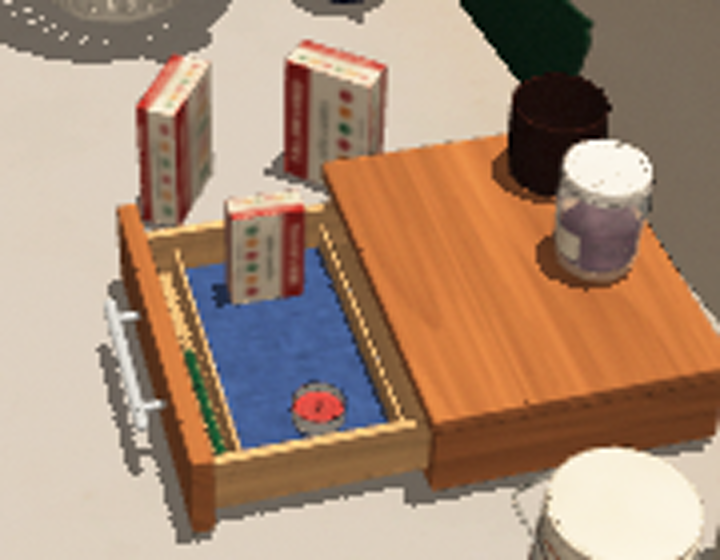

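The scene image shows three look-alike cartons:
- One in the drawer at (330,200).
- One on the table at (272,204).
- One on the table at (296,232).

In the side view the same three are at (326,231), (342,200) and (304,206). The wanted one is the carton standing on the blue felt: it is the smallest, at about world (579,-45). The crops confirm it stands by the drawer's left side, with the tea light to the right. I'll move above the gap to its left with the fingers shut.

```bash
python3 -m handwheel '{"translation":[[0.26,0.30,0.02],[0.26,0.30,0.02],[0.26,0.30,0.02],[0.26,0.30,0.02],[0.26,0.30,0.02],[0.26,0.30,0.02],[0.26,0.30,0.02],[0.26,0.30,0]],"twist":[0.1,0.1,0.1,0.1,0.1,0.1,0.1,0.06]}' 255
python3 - <<'E'
from h import *
o=get_obs();print(o['tool_pos'],o['tcp_rot'],o['grip_width'])
c=shot('wrist','w1.png')
find('wrist',c,['felt_mid','pull_mid','carton_mid','candle_carton','tea_light','green_pencil','chest'])
find('wrist',c,['candle_carton','brown_cup','jam_jar'],'search')
E
```

```text
time: 1.8
tool_pos: [457.6, -137.6, 271.2]
tcp_rot: [3.14, -0.006, -0.077]
contact_force: [0.7, -1.2, 0.8]
grip_width: 16.4
[ 457.63889062 -137.55948377  271.20113219] [ 3.13950781 -0.00564804 -0.07692437] 16.431685598605675
wrist spot felt_mid 0.84 [ 569.4 -114.    27.2] [412. 137.]
wrist spot pull_mid 0.62 [ 454.2 -108.1   49.9] [312. 143.]
wrist spot carton_mid 0.66 [581.3 -46.5  63.1] [435.  73.]
wrist spot candle_carton 0.8 [580.8 -36.9  68.2] [437.  62.]
wrist spot tea_light 0.85 [ 572.1 -182.    27.8] [414. 193.]
wrist spot green_pencil 0.69 [581.6 -34.   67.7] [437.  59.]
wrist spot green_pencil 0.68 [ 498.3 -135.2   22.7] [351. 159.]
wrist spot green_pencil 0.52 [579.7 -46.8  63.5] [433.  73.]
wrist spot chest 0.57 [ 7.429e+02 -1.393e+02  2.000e-01] [545. 144.]
wrist search candle_carton 0.98 [571.5 -46.3 111.4] [443.  71.]
wrist search jam_jar 0.67 [ 763.  -156.1   97.3] [629. 175.]
```

View pics/w1.png

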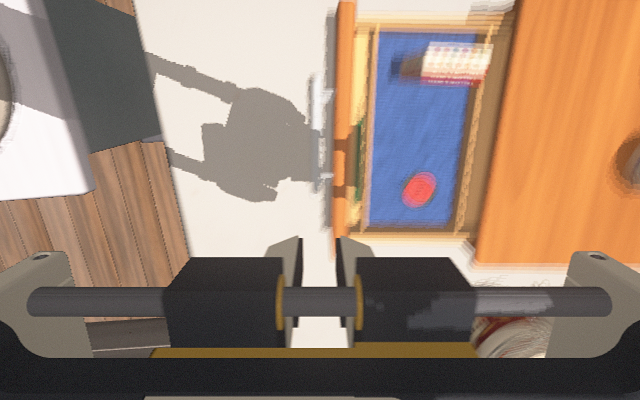

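The wrist picture shows the carton from above at (455,62), near the drawer's left side, with the tea light at (419,190). This agrees with the earlier fixes of carton centre (580,-46) and outer face y≈-34. Next I go to the left of it and partway down.

```bash
python3 -m handwheel '{"translation":[[0.21,0.24,0],[0.21,0.24,0],[0.21,0.24,0],[0.21,0.24,0],[0,0,-0.15],[0,0,-0.15],[0,0,-0.15],[0,0,-0.1]],"twist":[-0.02,0,0,0,0,0,0,0]}' 255
python3 - <<'E'
from h import *
o=get_obs();print(o['tool_pos'],o['tcp_rot'],o['grip_width'])
c=shot('wrist','w2.png')
find('wrist',c,['carton_mid','candle_carton'])
c=shot('side','s2.png'); find('side',c,['carton_mid']); 
print(px(c,o['tool_pos']-[0,0,22]))
a=cv2.imread('pics/s2.png')[150:310,260:440];cv2.imwrite('pics/s2c.png',cv2.resize(a,None,fx=3.7,fy=3.7))
E
```

```text
time: 3.35
tool_pos: [585.6, 2.2, 187.4]
tcp_rot: [3.139, -0.009, -0.129]
contact_force: [-0.8, -0.0, 0.2]
grip_width: 0.1
[585.5813831    2.17912363 187.38888681] [ 3.13912335 -0.00929609 -0.12859053] 0.07929851567074601
wrist spot carton_mid 0.76 [685.5  85.2  59.9] [433.  75.]
wrist spot carton_mid 0.56 [561.3 106.4  59. ] [267.  67.]
wrist spot candle_carton 0.86 [580.4 -34.7  66.6] [317. 237.]
wrist spot candle_carton 0.7 [569.4  94.   63.5] [280.  83.]
wrist spot candle_carton 0.61 [677.8  75.7  58.4] [423.  89.]
side spot carton_mid 0.78 [580.5 -46.2  66.1] [326. 230.]
side spot carton_mid 0.73 [682.6  84.6  58.8] [343. 199.]
side spot carton_mid 0.72 [551.7  96.6  53.8] [303. 207.]
side spot carton_mid 0.16 [578.6 -34.6  67.4] [325. 228.]
[322. 194.]
```

View pics/w2.png

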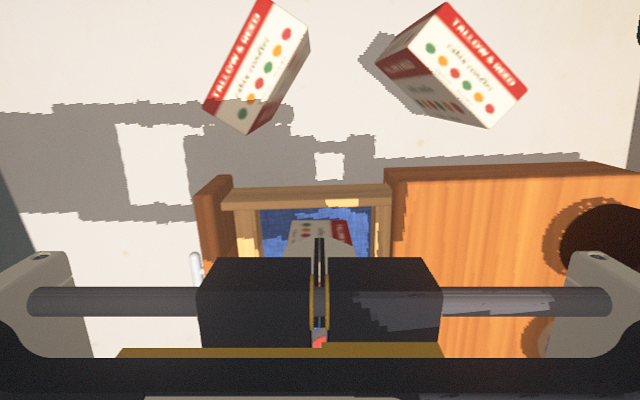

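View pics/s2c.png

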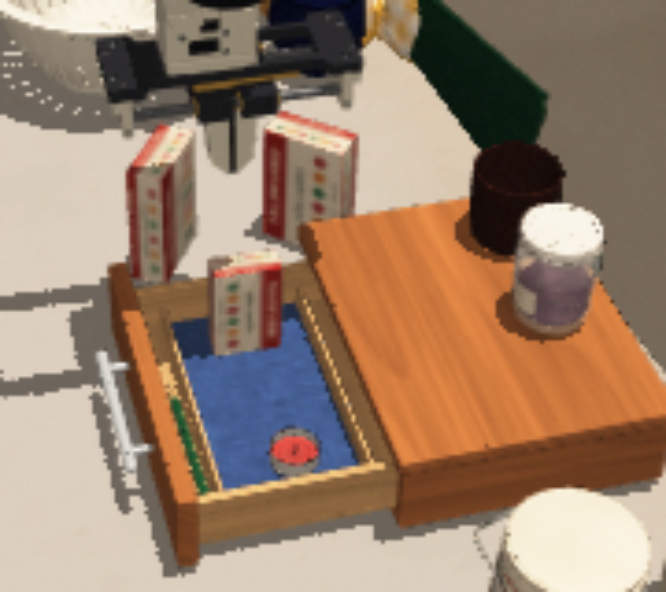

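The wrist view shows the shut fingers just left of the carton (320,235), and the two table look-alikes are clear, at (262,65) and (450,65). Next I lower the tips to z≈90 and begin a slow push.

```bash
python3 -m handwheel '{"translation":[[-0.01,0,-0.17],[0,0,-0.17],[0,0,-0.15],[0,-0.06,-0.01],[-0.01,-0.06,0],[0,-0.04,0],[0,-0.04,0],[0,-0.04,0]],"twist":[0.01,0,0,0,0,0,0,0]}' 255
python3 - <<'E'
from h import *
o=get_obs();print(o['tool_pos'],o['tcp_rot'],o['contact_force'])
c=shot('side','s3.png'); find('side',c,['carton_mid']); 
a=cv2.imread('pics/s3.png')[150:310,260:440];cv2.imwrite('pics/s3c.png',cv2.resize(a,None,fx=3.7,fy=3.7))
E
```

```text
time: 4.6
tool_pos: [588.5, -37.2, 122.4]
tcp_rot: [3.139, -0.03, -0.112]
contact_force: [-0.2, -0.3, 0.9]
grip_width: 0.3
[588.48443085 -37.23772386 122.36779812] [ 3.13859269 -0.0297638  -0.11235128] [-0.21269101 -0.30439457  0.86542491]
side spot carton_mid 0.71 [577.6 -53.2  67.8] [326. 232.]
side spot carton_mid 0.62 [683.3  84.6  57.7] [343. 200.]
side spot carton_mid 0.55 [554.6  97.9  54.4] [303. 206.]
```

View pics/s3c.png

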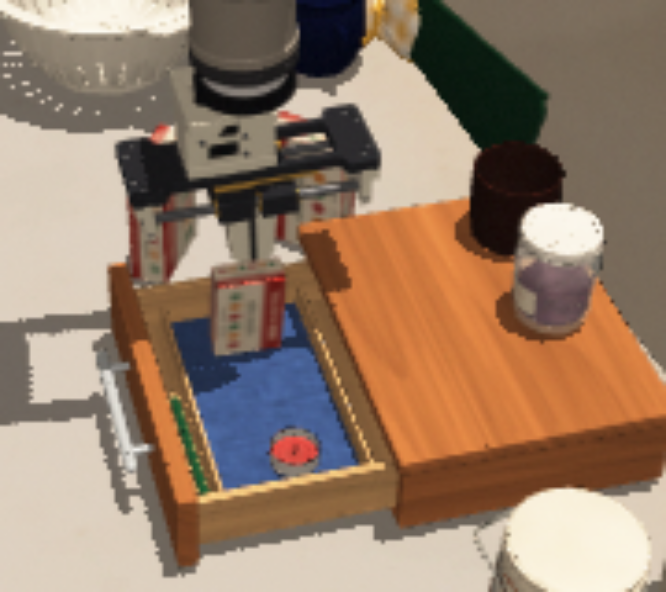

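The carton has begun to lean, with contact near its top (tip z≈100). I'll keep pushing slowly.

```bash
python3 -m handwheel '{"translation":[[-0.01,-0.04,-0.02],[-0.01,-0.04,-0.02],[-0.01,-0.04,-0.01],[0,-0.04,0],[0,-0.03,0],[0,0,0],[0,0,0],[0,0,0]],"twist":[0,0,0,0,0,0,0,0]}' 255
python3 - <<'E'
from h import *
o=get_obs();print(o['tool_pos'],o['tcp_rot'],o['contact_force'])
c=shot('side','s4.png'); find('side',c,['carton_mid','felt_mid','tea_light']); 
a=cv2.imread('pics/s4.png')[150:310,260:440];cv2.imwrite('pics/s4c.png',cv2.resize(a,None,fx=3.7,fy=3.7))
E
```

```text
time: 5.7
tool_pos: [583.4, -67.7, 113.8]
tcp_rot: [3.139, -0.029, -0.113]
contact_force: [0.2, -0.1, 0.3]
grip_width: 0.3
[583.44318557 -67.68514533 113.8485338 ] [ 3.13863253 -0.02884186 -0.11268177] [ 0.24371809 -0.11337721  0.25404023]
side spot carton_mid 0.83 [ 574.5 -102.7   36. ] [331. 251.]
side spot carton_mid 0.53 [552.7  98.   55.6] [303. 206.]
side spot carton_mid 0.44 [683.3  84.9  58. ] [343. 200.]
side spot felt_mid 0.69 [ 567.6 -120.2   22.2] [331. 259.]
side spot tea_light 0.5 [ 570.  -182.7   21.6] [339. 274.]
```

View pics/s4c.png

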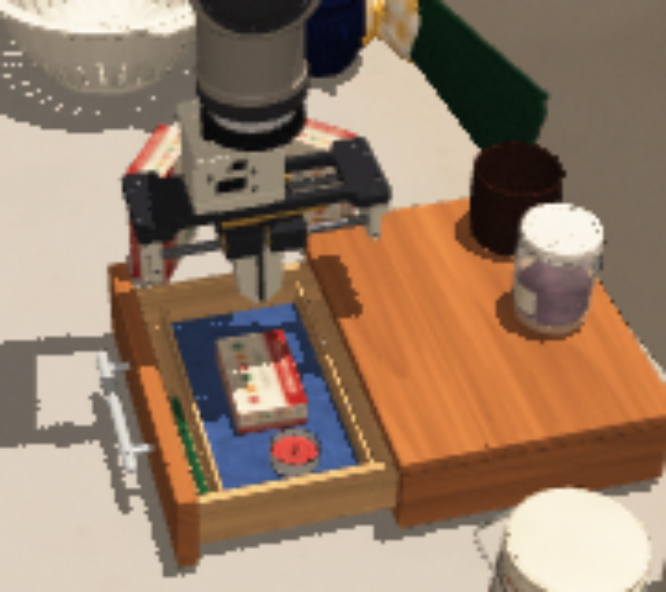

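The carton lies flat on the felt at (331,251), clear of the tea light at (339,274). Next I rise, back off and turn the jaws across the drawer, ready to push the pull.

```bash
python3 -m handwheel '{"translation":[[0,0,0.25],[0,0,0.3],[-0.18,-0.04,0],[-0.18,-0.04,0],[-0.18,-0.04,0],[-0.18,-0.04,0],[-0.18,-0.04,0],[-0.18,-0.03,0]],"twist":[0,-0.115,-0.115,-0.115,-0.115,-0.115,-0.115,-0.115]}' 255
python3 - <<'E'
from h import *
o=get_obs();print(o['tool_pos'],o['tcp_rot'],o['contact_force'])
c=shot('wrist','w5.png')
find('wrist',c,['felt_mid','pull_mid','carton_mid','candle_carton','tea_light','chest'])
c=shot('scene','c5.png'); find('scene',c,['pull_mid','carton_mid','chest'])
E
```

```text
time: 6.9
tool_pos: [417.7, -102.1, 198.9]
tcp_rot: [-3.14, -0.03, -1.415]
contact_force: [0.6, 0.3, -0.2]
grip_width: 0.6
[ 417.66593917 -102.06808141  198.85981369] [-3.14035203 -0.03031342 -1.4153731 ] [ 0.63232223  0.32280857 -0.15783597]
wrist spot pull_mid 0.62 [ 449.7 -106.9   48.9] [324. 154.]
wrist spot carton_mid 0.83 [ 569.8 -105.2   31.4] [345.   8.]
wrist spot tea_light 0.94 [ 570.3 -184.    24.9] [433.  26.]
wrist spot tea_light 0.39 [ 501.2 -131.4   18.1] [358.  98.]
scene spot pull_mid 0.71 [ 449.7 -104.2   43.9] [374. 219.]
scene spot carton_mid 0.86 [561.3 104.7  56.8] [295. 232.]
scene spot carton_mid 0.84 [684.   85.2  55.4] [274. 205.]
scene spot carton_mid 0.82 [ 571.8 -107.4   34.5] [345. 199.]
scene spot chest 0.91 [ 744.9 -135.9   -6.2] [314. 177.]
```

View pics/w5.png

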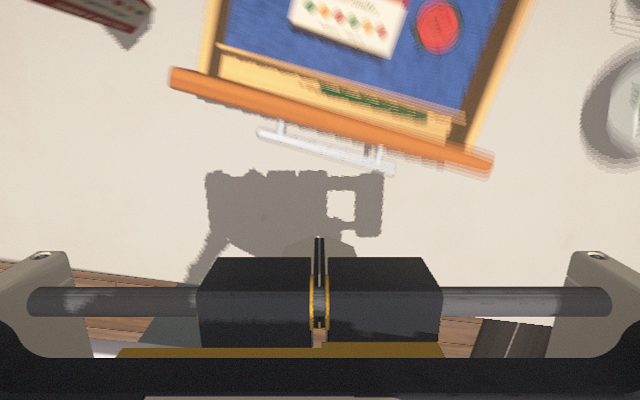

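The carton at (345,25) and tea light at (437,25) are as before, and the pull is at (325,150). Next I lower in front of the pull and finish the turn.

```bash
python3 -m handwheel '{"translation":[[0,0,-0.18],[0,0,-0.18],[0,0,-0.18],[0,0,-0.17],[0,0,-0.14],[0,0,-0.1],[0,0,0],[0,0,0]],"twist":[-0.085,-0.085,0,0,0,0,0,0]}' 255
python3 - <<'E'
from h import *
o=get_obs();print(o['tool_pos'],o['tcp_rot'],o['contact_force'])
c=shot('side','s6.png')
print(px(c,o['tool_pos']-[0,0,22]))
a=cv2.imread('pics/s6.png')[150:310,220:440];cv2.imwrite('pics/s6c.png',cv2.resize(a,None,fx=3.5,fy=3.5))
E
```

```text
time: 8.45
tool_pos: [421.6, -101.8, 52.1]
tcp_rot: [-3.138, -0.031, -1.679]
contact_force: [-0.1, 0.7, 0.2]
grip_width: 0.4
[ 421.57840742 -101.8169344    52.1301138 ] [-3.13805783 -0.03121295 -1.67934828] [-0.11559967  0.66419593  0.22116314]
[280. 265.]
```

View pics/s6c.png

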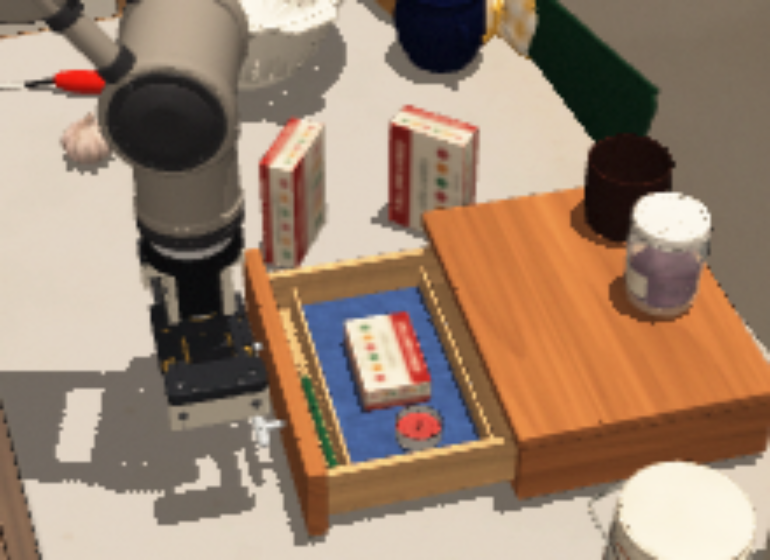

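The fingers are in front of the pull's middle and the drawer contents are still. Now I push gently.

```bash
python3 -m handwheel '{"translation":[[0.04,-0.005,0.02],[0.05,-0.005,0],[0.05,-0.005,0],[0.06,-0.007,0],[0.07,-0.008,0],[0.07,-0.008,0],[0.07,-0.008,0],[0.06,-0.007,0]],"twist":[0,0,0,0,0,0,0,0]}' 255
python3 - <<'E'
from h import *
o=get_obs();print(o['tool_pos'],o['tcp_rot'],o['contact_force'])
c=shot('side','s7.png'); find('side',c,['pull_mid','tea_light'])
a=cv2.imread('pics/s7.png')[150:310,220:440];cv2.imwrite('pics/s7c.png',cv2.resize(a,None,fx=3.5,fy=3.5))
E
```

```text
time: 9.5
tool_pos: [496.8, -110.0, 56.5]
tcp_rot: [-3.138, -0.031, -1.679]
contact_force: [-1.6, 0.2, 0.5]
grip_width: 0.2
[ 496.84196051 -109.98270897   56.51735544] [-3.13763834 -0.03117508 -1.67918164] [-1.55129295  0.17796189  0.50814759]
side spot pull_mid 0.63 [ 506.1 -112.7   43.9] [310. 257.]
side spot tea_light 0.6 [ 626.6 -186.8   22.1] [359. 270.]
```

View pics/s7c.png

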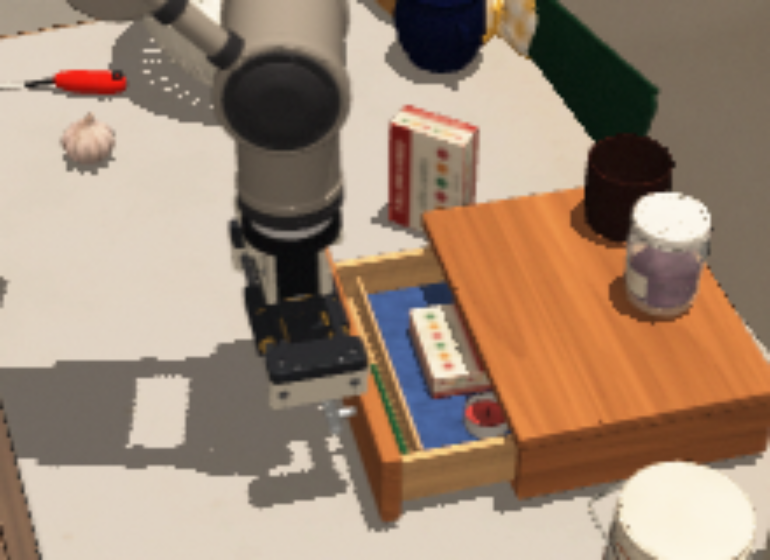

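```bash
python3 -m handwheel '{"translation":[[0.07,-0.008,0],[0.07,-0.008,0],[0.07,-0.008,0],[0.07,-0.008,0],[0.07,-0.008,0],[0.07,-0.008,0],[0.06,-0.007,0],[0.05,-0.006,0]],"twist":[0,0,0,0,0,0,0,0]}' 255
python3 - <<'E'
from h import *
o=get_obs();print(o['tool_pos'],o['tcp_rot'],o['contact_force'])
c=shot('side','s8.png'); find('side',c,['pull_mid'])
a=cv2.imread('pics/s8.png')[150:310,220:440];cv2.imwrite('pics/s8c.png',cv2.resize(a,None,fx=3.5,fy=3.5))
E
```

```text
time: 10.65
tool_pos: [580.6, -119.3, 56.2]
tcp_rot: [-3.139, -0.031, -1.679]
contact_force: [-1.5, 1.5, 0.1]
grip_width: -0.2
[ 580.62573396 -119.34484721   56.22725236] [-3.1389261  -0.03066751 -1.67920185] [-1.45657854  1.49026597  0.0951215 ]
side spot pull_mid 0.82 [ 589.5 -120.8   44.9] [338. 252.]
```

View pics/s8c.png

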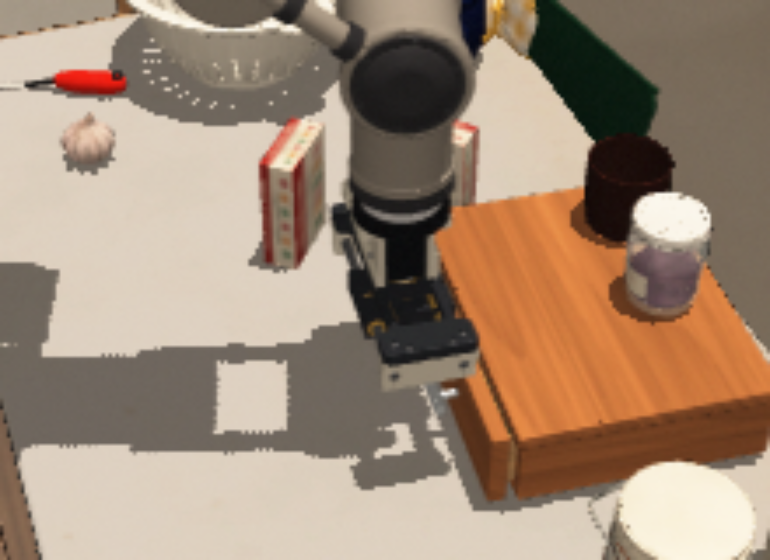

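About 9 mm is left. I'll finish with small steps and watch the force for the stop.

```bash
python3 -m handwheel '{"translation":[[0.03,-0.003,0],[0.02,-0.002,0],[0.015,-0.002,0],[0.015,-0.002,0],[0.01,-0.001,0],[0.01,-0.001,0],[0.01,-0.001,0],[0.01,-0.001,0]],"twist":[0,0,0,0,0,0,0,0]}' 255
python3 - <<'E'
from h import *
o=get_obs();print(o['tool_pos'],o['tcp_rot'],o['contact_force'])
E
```

```text
time: 11.75
tool_pos: [588.7, -120.4, 56.4]
tcp_rot: [3.119, -0.03, -1.678]
contact_force: [-5.5, 0.6, 4.4]
grip_width: 0.8
[ 588.68091722 -120.44751497   56.37952117] [ 3.11945267 -0.02989534 -1.67785922] [-5.53917761  0.56723736  4.44325619]
```

```bash
python3 -m handwheel '{"translation":[[0.03,-0.003,0],[0.03,-0.003,0],[0.03,-0.003,0],[0.03,-0.003,0],[0,0,0],[0,0,0],[0,0,0],[0,0,0]],"twist":[0,0,0,0,0,0,0,0]}' 255
python3 - <<'E'
from h import *
o=get_obs();print(o['tool_pos'],o['tcp_rot'],o['contact_force'])
E
python3 -m handwheel '{"translation":[[-0.1,0.01,0],[-0.2,0.02,0],[-0.3,0.03,0],[-0.3,0.03,0],[-0.2,0,0.2],[0,0,0.3],[0,0,0.3],[0,0,0]],"twist":[0,0,0,0,0,0,0,0]}' 255
python3 - <<'E'
from h import *
o=get_obs();print(o['tool_pos'],o['contact_force'])
for cam in ['side','scene']:
    c=shot(cam,cam+'9.png'); find(cam,c,['pull_mid','chest','brown_cup','jam_jar','garlic','candle_carton'])
a=cv2.imread('pics/side9.png')[150:310,220:440];cv2.imwrite('pics/s9c.png',cv2.resize(a,None,fx=3.5,fy=3.5))
a=cv2.imread('pics/scene9.png')[100:260,240:440];cv2.imwrite('pics/c9c.png',cv2.resize(a,None,fx=3.5,fy=3.5))
E
```

```text
time: 12.75
tool_pos: [589.0, -120.7, 57.0]
tcp_rot: [3.076, -0.029, -1.676]
contact_force: [-2.3, 0.3, 1.0]
grip_width: 0.2
[ 589.00210824 -120.69829769   57.01580701] [ 3.07621519 -0.02853195 -1.67609811] [-2.25031494  0.32124731  1.01500653]
time: 13.75
tool_pos: [422.6, -107.7, 181.0]
tcp_rot: [3.087, -0.031, -1.677]
contact_force: [0.3, -0.3, -0.1]
grip_width: 0.7
[ 422.55620172 -107.67719158  180.97291014] [ 0.25930625 -0.26785499 -0.06190358]
side spot pull_mid 0.75 [ 595.5 -118.5   46.9] [340. 250.]
side spot chest 0.87 [ 741.  -133.8   -1.5] [387. 254.]
side spot brown_cup 0.75 [802.9 -58.   81.9] [397. 213.]
side spot jam_jar 0.95 [ 794.  -155.7   82.5] [409. 233.]
side spot jam_jar 0.28 [ 738.8 -136.3   -0.8] [386. 254.]
side spot candle_carton 0.81 [569.8  94.4  59. ] [308. 205.]
side spot candle_carton 0.77 [676.1  77.7  52.9] [341. 203.]
side spot candle_carton 0.34 [ 789.3 -157.1   80.8] [408. 235.]
scene spot pull_mid 0.61 [ 601.8 -118.3   44.1] [340. 190.]
scene spot chest 0.85 [ 747.2 -136.4   -5.6] [314. 176.]
scene spot chest 0.72 [396.  421.9  -1.4] [238. 360.]
scene spot jam_jar 0.96 [ 791.1 -157.7   83. ] [310. 148.]
scene spot garlic 0.71 [408.4 297.4  -0.8] [277. 322.]
scene spot garlic 0.46 [395.6 422.7  -0.8] [237. 361.]
scene spot candle_carton 0.96 [571.   95.7  58.6] [295. 228.]
scene spot candle_carton 0.86 [671.4  76.4  55.6] [279. 206.]
```

View pics/s9c.png

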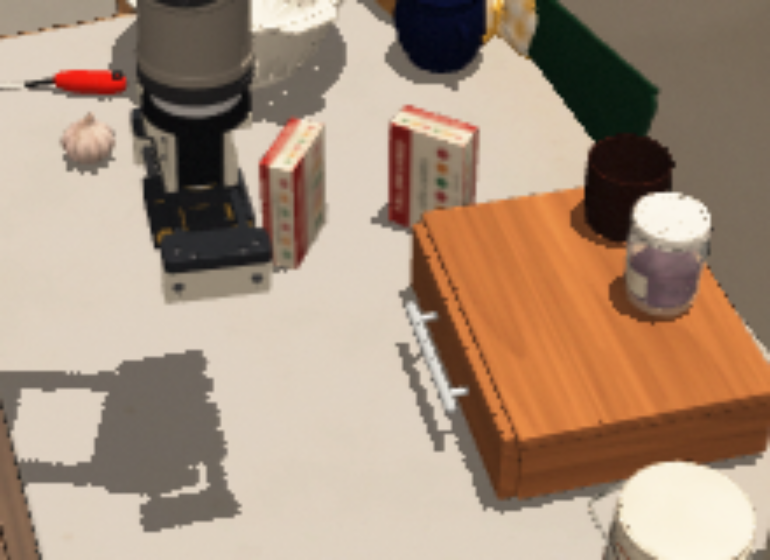

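View pics/c9c.png

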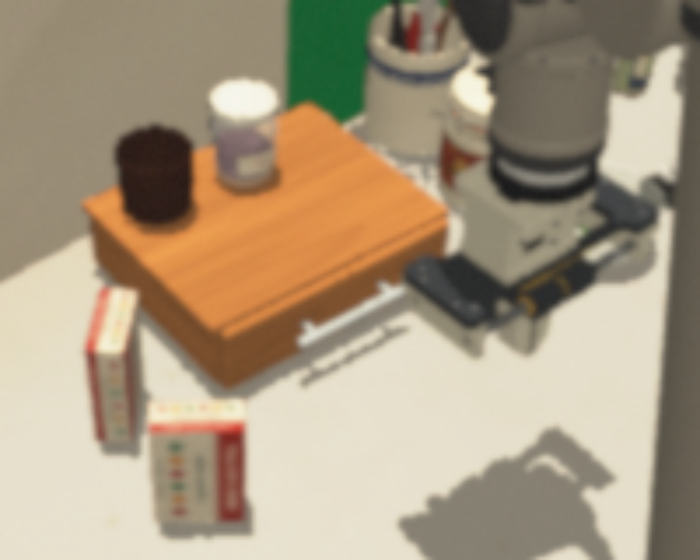

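The side view shows the panel flush with the chest, the pull at (340,250), and nothing else shifted. At the stop, four more steps moved the tool only 0.3 mm. The pull moved about 149 mm from its start. Handing in.

```bash
python3 -c "
from plant import *
print(close_job())"
```

```text
the job is handed in; nothing more can be done
None
```

The carton is lying flat on the felt and the drawer is pushed home; I handed the job in at about 14 s. With the fingers shut, I pushed the carton near its top (about 100 mm above the table) towards the middle of the drawer. Once a picture showed it flat, I pushed the drawer in by its bar pull and backed the arm away.

**Carton:** after its fall the centre read z ≈ 31–36 mm, against about 34.5 expected for lying flat. The tea light still read its starting position within the networks' error, and the pencil looked unmoved.

**Drawer:** the stop was felt at about 5.5 N. Four more small pushes moved the tool only 0.3 mm and tilted the wrist slightly, by about 0.04 rad. The tool's position puts the pull's front at about x = 599, roughly 149 mm from its start.

**Disagreement:** in the last pictures the networks put the pull at x = 595.5 (side camera) and 601.8 (scene camera). That is within their error, but I had no finer measure of the last millimetre. The side picture shows the panel flush with the chest.

**Everything else:** the cup, the jam jar, the garlic and the two larger cartons on the table look where they were. I did not check the clip jar again at the end. The inside of the shut drawer can no longer be seen, so the carton, tea light and pencil were last seen part-way through the push: the carton still flat and nothing out of place.

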